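# Seat the screw pot in its tapered holder and stop it with its bung

### The job

Stand the tapered steel screw pot in the pine holder whose tapered bore matches it (the one with the wider mouth), lowering it in gently rather than dropping or ramming it, until it sits fully home and upright with its collar down on the holder's rim. Then close the pot, as gently, against the dust with its tapered bung, knob up and fully home, and let go. Leave the drill, the bit case, the mallet and the timber offcut where they lie.

Things in the scene. Friction and masses are not known exactly. Their poses are not given: they have to be found in the camera images.
- pot: Loose open steel screw pot, upright at the start, 0.25 kg, 85 mm tall. Origin: centre of its underside; z up its axis; yaw does not matter. Outside it tapers from 30 mm diameter at the underside to 49.8 mm at 60 mm up. From 60 to 85 mm a straight collar of 65 mm diameter (grip across it); its flat underside lands on the holder's rim. The tapered mouth is 50 mm wide at the top.
- bung: Loose bung for the pot, knob up at the start, 0.09 kg, 72 mm tall. Origin: centre of its underside; z up its axis. Cork plug tapering from 40.8 mm diameter at the underside to 48 mm at 22 mm up; then a wooden flange of 62 mm diameter to 30 mm; then a round knob of 26 mm diameter to 72 mm (grip it here). Home, its flange lies on the pot's rim, its origin 22 mm below that rim.
- pot_rim (a point): Centre of the pot's open mouth, 85 mm above the pot's origin on its axis.
- wide_holder: Fixed pine holder with the matching bore: 110 mm square board 18 mm thick with a round sleeve rising to 88 mm above the shelf. Origin: centre of its underside, z up. Mouth 51.8 mm diameter inside, 61.8 mm outside; the bore narrows with the pot's own taper, 64 mm deep. With the pot home, the pot's origin is 28 mm above this origin, about 1 mm play all round.
- wide_holder_mouth (a point): Centre of the wide holder's mouth, at the height of its rim, 88 mm above the shelf.
- narrow_holder: Fixed pine holder of the same build and height (88 mm) on an equal 110 mm board, but with a narrower mouth, 38 mm inside and 48 mm outside: the pot does not go home in it. Origin at the centre of its underside on the shelf. The two holders may stand either way round.
- drill: Cordless drill body lying on its side, about 200 mm by 200 mm, 64 mm high; origin under the middle of its motor barrel, which runs along its x; handle and battery stick out along its +y to 170 mm. To be left alone.
- bit_case: Closed blue plastic drill bit case, 160 (x) by 100 (y) by 45 mm high, origin under its centre. To be left alone.
- mallet: Hard silicone mallet lying down: block head 60 (x) by 100 (y) by 60 mm high, origin under the head's centre, wooden handle of 26 mm diameter sticking out along -x to 240 mm. To be left alone.
- offcut: Timber offcut lying flat, 170 (x) by 70 (y) by 35 mm high, origin under its centre. To be left alone.
There are look-alikes about, which are no part of the job. Of the things that look like the pot, take the one that is nearest to the robot's base at the start.

How it is judged:
By the outcome, as a careful person would: the job done as asked, in the order asked, and still so for the second after the job is handed in, with the robot touching nothing.
It also fails if it takes over 51 s, if anything falls off the work surface, if the arm or the gripper's body presses on something with over 40 N, if the wrist force passes 120 N, or if a joint passes its speed limit or range.

### The arm

A 6-joint arm with a two-finger parallel gripper is mounted at the origin on the work surface. World frame = base frame: x ahead of the robot, y to its left, z up, the work surface at z = 0. Lengths are in m, angles in rad, forces in N, time in s.
With the tool pointing down it reaches from about 0.325 to 0.9 m from the base axis. Payload 6.1 kg.
Tool frame: the origin (TCP) lies at the very end of the fingers, on their centre line; the grasp point (between the pads) lies 19 mm behind it; z points along the fingers, y is the direction in which the jaws open and shut (so a half turn about z gives the same grasp; the last joint's range is limited). The gripper opens to 85 mm and grips with 20 to 120 N. Pads are 22 mm wide; open, the fingers measure 114 mm over their backs; the gripper's body (76 mm by 85 mm) begins 54 mm behind the grasp point. The pads swing forward as they close: fully open they stand 13 mm farther back than shut.
Start: joints at [1.107, 0.22, 1.526, -0, 1.395, -0.126], TCP at [0.207, 0.59, 0.231] pointing down, gripper open.
Joint ranges: [-2.98, 2.98], [-0.91, 2.08], [0.09, 2.57], [-1.24, 4.39], [0.2, 2.65], [-2.68, 2.68]. Speed limits (rad/s): [2.57, 2.57, 3.01, 3.14, 3.14, 3.14].

### API

Orientations are given as [roll, pitch, yaw] about the fixed x, y, z axes, in that order (R = Rz(yaw) Ry(pitch) Rx(roll)).
In Python, from workcell import env gives the robot as it stands. Calls block until the motion is done:
- env.goto(position, orientation): joint-space move of the TCP to a pose.
- env.movel(position, attitude=None, velocity=0.15): straight line of the TCP; attitude=None keeps the orientation; velocity is the mean speed in m/s.
- env.goto_joints(angles): joint-space move.
- env.gripper_to(opening, squeeze=None): opening from 0.0 (shut) to 1.0 (fully open); squeeze is the grip in N (None keeps the last); returns when the fingers have stopped.
- env.dwell(seconds).
- env.solve_ik(position, orientation): joint angles nearest the present ones, or None.
- env.grab_frame(name): name is "side" or "top" or "wrist"; returns the picture (384x512x3 uint8, blue, green, red); there is no depth.
- env.get_calibration(name): a dict with "mtx" (3x3 intrinsics, pixels), "cam_to_world" (4x4, takes a point from camera to world coordinates); the wrist camera has in their place "tool_from_camera" (4x4, takes a point from camera to tool coordinates, whose origin is the TCP and whose axes are the flange's). Camera axes: x right, y up, looking along -z (the intrinsics and any distortion apply to the point x, -y, -z); pixel columns grow to the right and rows downward; lengths in m; the calibration is good to about 2 mm. A picture is of the moment at which its call begins: read the wrist's pose just before it. get_calibration takes no time and is no camera call.
A pose or a line that the arm cannot do raises env.Unreachable and nothing moves.
- env.job_done(): hands the job in, once; it reports no verdict.
Readings, each from a call of its own:
- env.get_time_s(): time.
- env.get_joints(): joint angles.
- env.get_qvel(): joint speeds.
- env.get_joint_efforts(): joint torques, N m.
- env.get_tool_pos(): TCP position.
- env.get_tool_rot(): TCP orientation.
- env.get_contact_force(): force on the tool from outside, world axes, zero at the start.
- env.get_ft_torque(): the same for the moment, N m.
- env.get_grip_width(): opening from 0.0 (shut) to 1.0 (fully open).
Only numpy, scipy, OpenCV 4.12 (cv2) and the standard library are available. Lean on these libraries where they do the work, as an engineer would, in place of code of your own. Each camera call takes 0.05 s, during which the arm holds its last target. There are 200 camera calls.

## Working session

There is one attempt and no reset: what is moved stays moved. The work goes in short steps, each a Python script; the robot and the scene stay as the last script left them, time stands still between calls to the robot, and variables do not carry over. Pictures are saved under pics/ and viewed, about 8 in all and at most 12, crops included, and the job is handed in when it is done.

```bash
mkdir -p pics; ls
python3 - <<'E'
from workcell import env
import cv2
for n in ("top","side"):
    cv2.imwrite(f"pics/{n}0.png",env.grab_frame(n)); c=env.get_calibration(n); print(n,c)
print(env.get_calibration("wrist")); print(env.get_tool_pos(),env.get_tool_rot(),env.get_time_s(),env.get_contact_force())
E
```

```text
pics
top {'mtx': array([[436.90919932,   0.        , 252.3386405 ],
       [  0.        , 436.90919932, 188.00097498],
       [  0.        ,   0.        ,   1.        ]]), 'cam_to_world': array([[-2.80049820e-03,  9.83445623e-01, -1.81181854e-01,
         3.19037777e-01],
       [-9.99799489e-01,  8.38850592e-04,  2.00069738e-02,
         5.61434217e-03],
       [ 1.98277553e-02,  1.81201555e-01,  9.83246081e-01,
         1.37001356e+00],
       [ 0.00000000e+00,  0.00000000e+00,  0.00000000e+00,
         1.00000000e+00]])}
side {'mtx': array([[373.80143302,   0.        , 258.30355621],
       [  0.        , 373.80143302, 192.20332305],
       [  0.        ,   0.        ,   1.        ]]), 'cam_to_world': array([[ 9.10597807e-01,  2.72047978e-01, -3.11129444e-01,
         2.77340444e-01],
       [-4.13293059e-01,  6.00657742e-01, -6.84396906e-01,
        -6.97656630e-01],
       [ 6.93514525e-04,  7.51797961e-01,  6.59393164e-01,
         7.22309156e-01],
       [ 0.00000000e+00,  0.00000000e+00,  0.00000000e+00,
         1.00000000e+00]])}
{'mtx': array([[317.79790399,   0.        , 257.78810742],
       [  0.        , 317.79790399, 182.2061069 ],
       [  0.        ,   0.        ,   1.        ]]), 'tool_from_camera': array([[-2.74903925e-04,  9.55851553e-01,  2.93849849e-01,
         7.45801361e-02],
       [ 9.99999519e-01, -1.37982134e-05,  9.80408320e-04,
         2.55337001e-05],
       [ 9.41179418e-04,  2.93849977e-01, -9.55851089e-01,
        -1.42073646e-01],
       [ 0.00000000e+00,  0.00000000e+00,  0.00000000e+00,
         1.00000000e+00]])}
[0.20688121 0.58918632 0.23030017] [-3.13984944e+00 -2.42520775e-04  2.80379657e+00] 0.1 [-0.1432587   0.32500295  0.0203802 ]
```

View pics/top0.png

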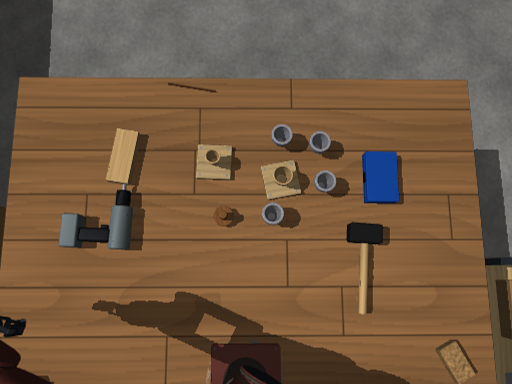

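View pics/side0.png

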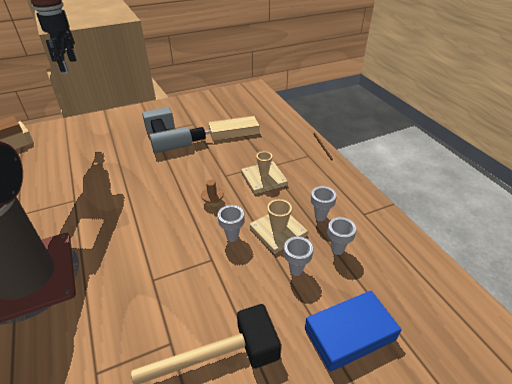

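The top view shows the pots at about (273,213), (283,135), (320,142) and (325,181); the first is nearest the base. The bung is at (224,215), the wide holder at (283,176) and the narrow one at (212,157). I'll enlarge that area.

```bash
cat > h.py <<'E'
import numpy as np, cv2
from workcell import env
from scipy.spatial.transform import Rotation as R
def cam(name):
    c=env.get_calibration(name)
    if name!="wrist": return c["mtx"],c["cam_to_world"]
    T=np.eye(4); T[:3,:3]=R.from_euler("xyz",env.get_tool_rot()).as_matrix(); T[:3,3]=env.get_tool_pos()
    return c["mtx"],T@c["tool_from_camera"]
def px2w(K,T,u,v,z):
    d=T[:3,:3]@np.array([(u-K[0,2])/K[0,0],-(v-K[1,2])/K[1,1],-1]); o=T[:3,3]
    return o+d*(z-o[2])/d[2]
def w2px(K,T,p):
    q=T[:3,:3].T@(np.asarray(p)-T[:3,3]); return K[0,0]*q[0]/-q[2]+K[0,2], K[1,1]*-q[1]/-q[2]+K[1,2]
E
python3 - <<'E'
from h import *
im=cv2.imread("pics/top0.png")
cv2.imwrite("pics/crop.png",cv2.resize(im[120:240,190:350],None,fx=5,fy=5,interpolation=cv2.INTER_CUBIC))
K,T=cam("top")
for n,u,v,z in [("pot",273,213,.085),("bung",224,211,.07),("wide",283,175,.088),("narrow",212,157,.088),("p2",283,134,.085),("p3",320,141,.085),("p4",325,181,.085),("base",245,372,0.05)]: print(n,px2w(K,T,u,v,z))
E
```

```text
pot [ 0.48056308 -0.08155081  0.085     ]
bung [0.48851747 0.06419905 0.07      ]
wide [ 0.59507762 -0.11273955  0.088     ]
narrow [0.65030937 0.10103332 0.088     ]
p2 [ 0.7242289  -0.11501353  0.085     ]
p3 [ 0.70231957 -0.22813122  0.085     ]
p4 [ 0.57744211 -0.23936592  0.085     ]
base [0.02893177 0.00117204 0.05      ]
```

View pics/crop.png

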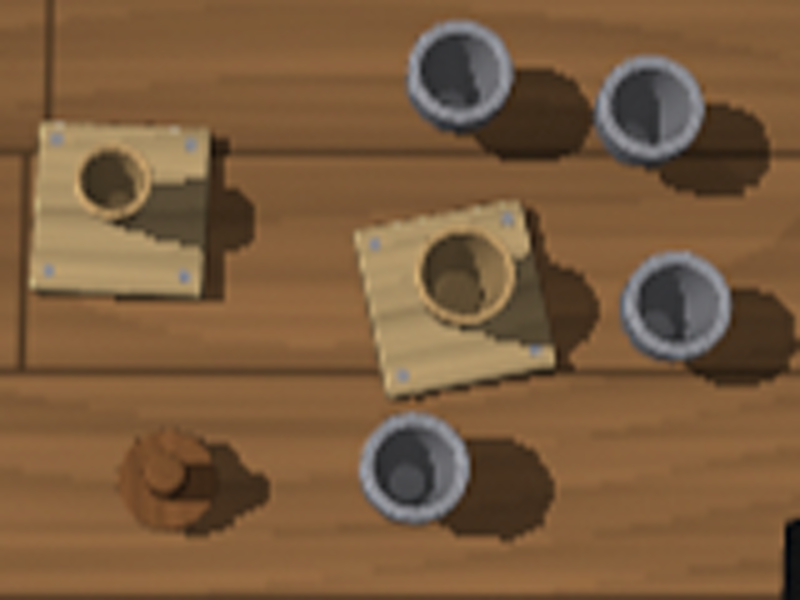

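In the crop, the pot rim centre is at (272.6,213.0), the wide holder mouth at (282.9,175.2) and the bung knob at about (223,214). I'll take closer looks with the wrist camera.

Run:
```python
from h import *
import pickle
rot=[np.pi,0,np.radians(165)]
S={}
for n,p in (("bung",(.488,.064,.23)),("pot",(.53,-.095,.27))):
    env.goto(p,rot); env.dwell(.3); S[n]=cam("wrist"); im=env.grab_frame("wrist"); cv2.imwrite(f"pics/w_{n}.png",im)
    print(env.get_tool_pos(),env.get_joints(),env.get_time_s(),env.get_contact_force())
pickle.dump(S,open("S.pkl","wb"))
for n in S: cv2.imwrite(f"pics/w_{n}L.png",cv2.resize(cv2.imread(f"pics/w_{n}.png"),(800,600),interpolation=cv2.INTER_CUBIC))
for n,p in (("bung",(.488,.064,.072)),("pot",(.4806,-.0816,.085)),("pot",(.595,-.1127,.088))): print(w2px(*S[n],p))
```

```text
[0.48798663 0.06430444 0.22998333] [-2.93381200e-02 -1.01001780e-01  1.86525471e+00 -2.64659753e-05
  1.37739041e+00 -1.33892202e+00] 2.5833 [ 0.6349794  -0.28112293  0.24142149]
[ 0.52991381 -0.0939798   0.26987955] [-3.22161074e-01 -1.14891288e-02  1.70471173e+00  1.05499249e-04
  1.44856620e+00 -1.63269060e+00] 3.65 [ 0.05584543 -0.59270837  0.51342245]
(np.float64(257.6702805818204), np.float64(164.99005942563812))
(np.float64(257.2151400794616), np.float64(109.4284826274496))
(np.float64(256.7143313292719), np.float64(219.32402353977062))
```

View pics/w_potL.png

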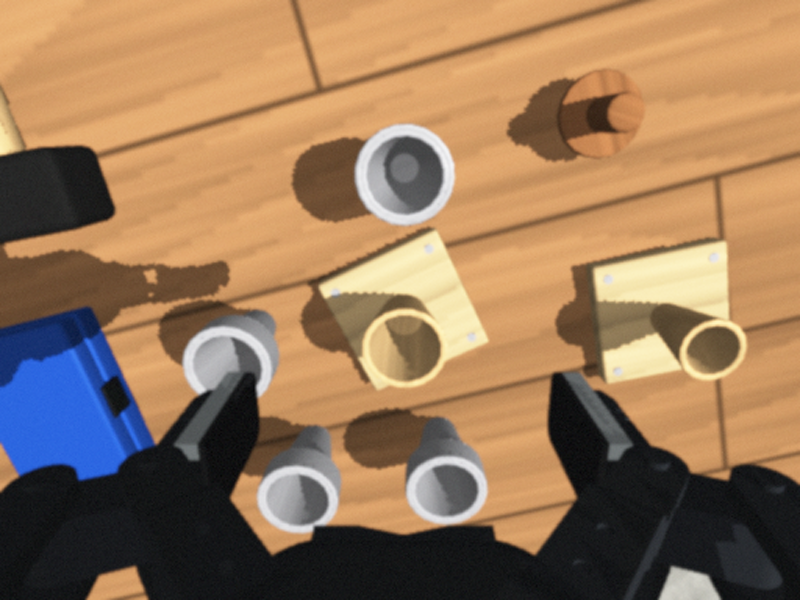

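View pics/w_bungL.png

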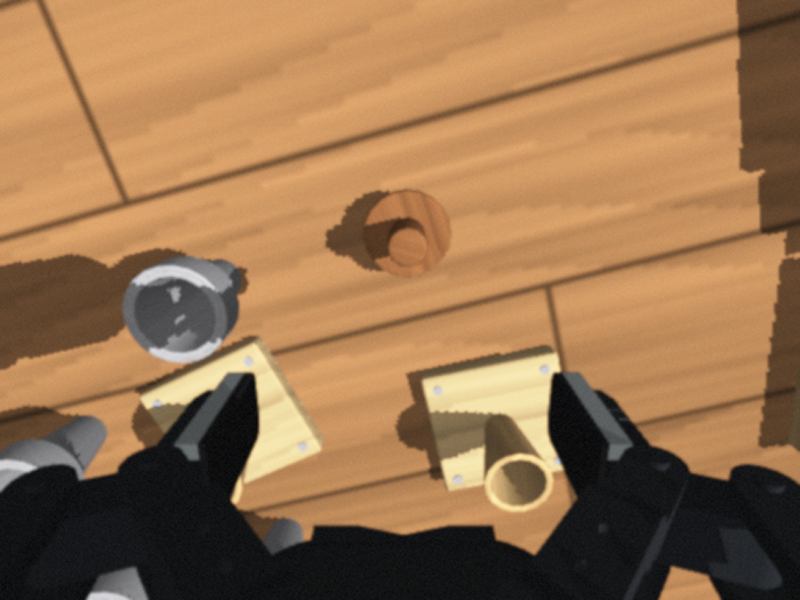

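The wrist pictures put the pot rim at (405,174) and the wide mouth at (404,347), both on the 800-px scale. On the bung picture the knob top is at (408,243) and the flange centre at about (407.5,233).

Run:
```python
from h import *
import pickle
S=pickle.load(open("S.pkl","rb")); k=.64
f=lambda n,u,v,z: print(n,px2w(*S[n],u*k,v*k,z).round(4))
f("pot",405,174,.085); f("pot",404,347,.088); f("bung",408,243,.072); f("bung",407.5,233,.03); f("pot",626,112,.072)
K,T=cam("top")
for u,v,z in ((272.6,213,.085),(282.9,175.2,.088),(223,214.2,.072)): print("top",px2w(K,T,u,v,z).round(4))
```

```text
pot [ 0.483  -0.0802  0.085 ]
pot [ 0.5987 -0.1116  0.088 ]
bung [0.4798 0.0696 0.072 ]
bung [0.4818 0.0692 0.03  ]
pot [0.4828 0.0678 0.072 ]
top [ 0.4806 -0.0804  0.085 ]
top [ 0.5945 -0.1124  0.088 ]
top [0.4786 0.067  0.072 ]
```

Run:
```python
from h import *
import pickle
rot=[np.pi,0,np.radians(165)]
env.goto((.482,-.080,.16),rot)
env.movel((.482,-.080,.056),velocity=.12)
print(env.get_contact_force())
env.gripper_to(0.0,40); print(env.get_grip_width(),env.get_tool_pos())
env.movel((.482,-.080,.175),velocity=.12); env.dwell(.3)
S=cam("wrist"); pickle.dump(S,open("S2.pkl","wb"))
im=env.grab_frame("wrist"); cv2.imwrite("pics/w_held.png",cv2.resize(im,(800,600),interpolation=cv2.INTER_CUBIC))
print(env.get_grip_width(),env.get_tool_pos(),env.get_contact_force(),env.get_ft_torque(),env.get_time_s())
```

```text
[ 0.47427061 -0.36834704 -0.21561186]
0.7563821039415594 [ 0.48305779 -0.08038454  0.05751402]
0.7562321610105991 [ 0.48180876 -0.0799413   0.17462539] [ 0.50506628 -0.55824328 -3.37545971] [ 2.15156195e-06 -4.30369929e-03 -4.63139818e-02] 7.0417
```

View pics/w_held.png

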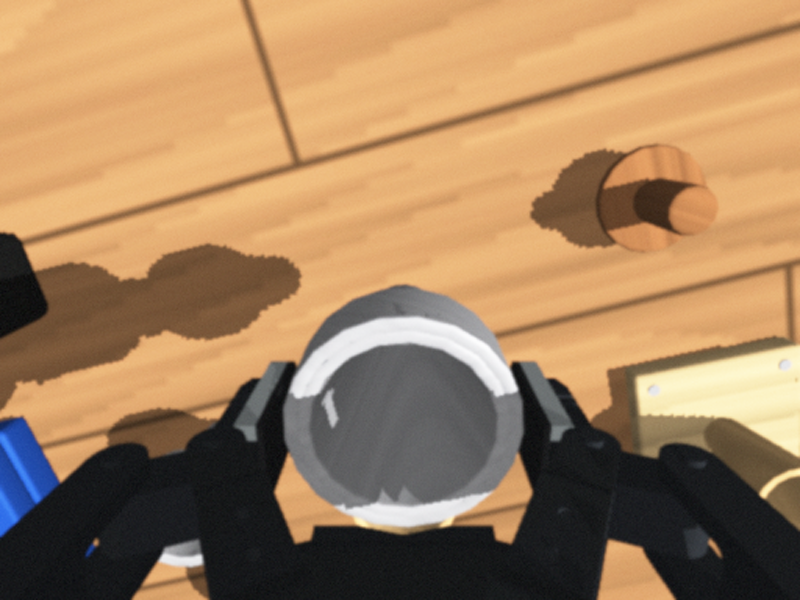

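The pot is held level. Its outer rim spans x 284–522 and y 317–527. I'll unproject the rim edges to get the pot's offset in the tool, and do the same for the holder mouth.

Run:
```python
from h import *
import pickle
k=.64
A=px2w; S=pickle.load(open("S2.pkl","rb")); z=.1746+.0285
a,b=A(*S,403*k,317*k,z),A(*S,403*k,527*k,z); print("held",(a+b)/2,np.linalg.norm(a-b)); tcp=S[1]@np.linalg.inv(env.get_calibration("wrist")["tool_from_camera"]); print(tcp[:3,3])
S=pickle.load(open("S.pkl","rb"))["pot"]
a,b=A(*S,404*k,306*k,.088),A(*S,404*k,388*k,.088); print("hold",(a+b)/2,np.linalg.norm(a-b))
a,b=A(*S,405*k,124*k,.085),A(*S,405*k,225*k,.085); print("pot",(a+b)/2,np.linalg.norm(a-b))
```

```text
held [ 0.48178612 -0.0800036   0.2031    ] 0.06299722734140756
[ 0.48173888 -0.07991108  0.17447761]
hold [ 0.599536   -0.11179301  0.088     ] 0.06335412611576288
pot [ 0.48415789 -0.08047833  0.085     ] 0.06382708671284211
```

```bash
cat > lower.py <<'E'
from h import *
def lower(xy,zstart,zend,step=.0015,fmax=6,gain=.0003,vel=.03):
    """Force-guided descent: follow lateral force, stop on vertical contact."""
    xy=np.array(xy,float); env.dwell(.2); f0=np.array(env.get_contact_force()); z=zstart; n=0
    while z>zend:
        z-=step; env.movel((xy[0],xy[1],z),velocity=vel)
        f=np.array(env.get_contact_force())-f0; p=env.get_tool_pos()
        lat=np.linalg.norm(f[:2])
        if n%4==0 or lat>1.5 or f[2]>2: print(round(z,4),xy.round(4),p.round(4),f.round(1),env.get_time_s())
        n+=1
        if lat>1.5: xy+=np.clip(f[:2]*gain,-.0006,.0006)
        if f[2]>fmax: break
    return xy,z
E
python3 - <<'E'
from lower import *
rot=[np.pi,0,np.radians(165)]
env.movel((.482,-.080,.2),velocity=.2)
env.movel((.597,-.1117,.2),velocity=.15)
env.movel((.597,-.1117,.125),velocity=.08)
print(lower((.597,-.1117),.125,.081), env.get_time_s(), env.get_ft_torque(),env.get_grip_width())
K,T=cam("side"); im=env.grab_frame("side"); cv2.imwrite("pics/s1.png",cv2.resize(im[150:300,180:380],None,fx=4,fy=4,interpolation=cv2.INTER_CUBIC))
E
```

```text
0.1235 [ 0.597  -0.1117] [ 0.5969 -0.1117  0.1234] [-0.4  0.1  0.1] 9.8
0.1175 [ 0.597  -0.1117] [ 0.5969 -0.1117  0.1173] [ 0.3 -0.4 -0.1] 10.8
0.1115 [ 0.597  -0.1117] [ 0.5969 -0.1117  0.1113] [ 0.3  1.1 -0.4] 11.8
0.1055 [ 0.597  -0.1117] [ 0.5969 -0.1117  0.1053] [ 0.1  0.3 -0.1] 12.8
0.0995 [ 0.597  -0.1117] [ 0.5971 -0.1117  0.0995] [ 0.5 -1.3 -0.2] 13.8
0.0965 [ 0.597  -0.1117] [ 0.5973 -0.1117  0.0966] [2.  1.6 0.1] 14.3
0.095 [ 0.5976 -0.1112] [ 0.5976 -0.1112  0.0949] [2.2 0.6 0.3] 14.55
0.0935 [ 0.5982 -0.1111] [ 0.598  -0.111   0.0932] [0.8 0.2 0.9] 14.8
0.089 [ 0.5982 -0.1111] [ 0.5986 -0.1112  0.0892] [ 2.9 -0.9  2.3] 15.55
0.0875 [ 0.5988 -0.1113] [ 0.5989 -0.1113  0.0875] [ 2.4 -0.9  0.7] 15.8
0.086 [ 0.5994 -0.1116] [ 0.5993 -0.1114  0.0858] [1.9 1.1 2.8] 16.05
0.0845 [ 0.6    -0.1113] [ 0.5994 -0.1113  0.0856] [-5.2  0.3 10.8] 16.3
(array([ 0.5993825 , -0.11115269]), 0.08449999999999996) 16.3 [0.21550074 0.73880884 0.00883541] 0.7536699954223123
```

Contact came at TCP z 0.0856, against 0.0855 expected for home, so the pot is seated. I'll release it, retreat and look.

Run:
```python
from h import *
import pickle
env.movel((.5993,-.1113,.0855),velocity=.03); env.dwell(.1); print(env.get_contact_force())
env.gripper_to(1.0); print(env.get_grip_width(),env.get_contact_force())
env.movel((.5993,-.1113,.22),velocity=.15); env.dwell(.3)
S=cam("wrist"); pickle.dump(S,open("S3.pkl","wb"))
im=env.grab_frame("wrist"); w=cv2.resize(im,(800,600),interpolation=cv2.INTER_CUBIC)[130:430,200:600]
K,T=cam("side"); u,v=map(int,w2px(K,T,(.597,-.111,.09))); s=env.grab_frame("side")
s=cv2.resize(s[v-50:v+50,u-60:u+73],(400,300),interpolation=cv2.INTER_CUBIC)
cv2.imwrite("pics/placed.png",np.hstack([w,s])); print(w.shape,env.get_time_s())
print([w2px(*S,p) for p in [(.5993,-.1113,.113),(.5993,-.1113,.085)]])
```

```text
[-0.40425792 -0.1742622   1.49331945]
1.0016970321870342 [ 0.36865205  0.45593286 -0.23941631]
(300, 400, 3) 18.5
[(np.float64(258.07707126721425), np.float64(180.7678175606405)), (np.float64(258.0772773462556), np.float64(171.80627327413734))]
```

View pics/placed.png

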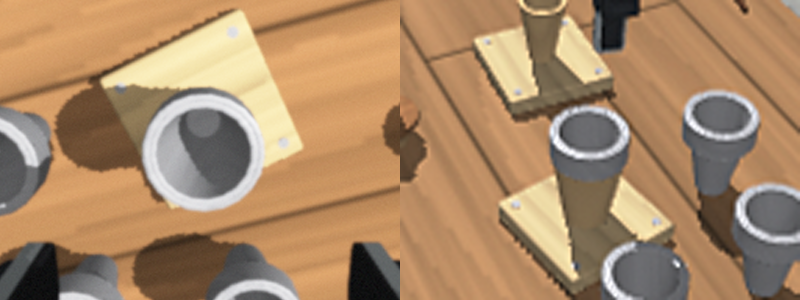

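The wrist and side views show the pot upright in the wide holder with its collar on the rim; the rim centre in the wrist frame is at (258.2,178.9), within 2 px of the prediction. Next is the bung.

Run:
```python
from h import *
import pickle
rot=[np.pi,0,np.radians(165)]
env.goto((.480,.0685,.15),rot)
env.movel((.480,.0685,.040),velocity=.12); print(env.get_contact_force())
env.gripper_to(0.0,30); print(env.get_grip_width(),env.get_tool_pos(),env.get_contact_force())
env.movel((.480,.0685,.2),velocity=.15); env.dwell(.3)
S=cam("wrist"); pickle.dump(S,open("S4.pkl","wb"))
im=env.grab_frame("wrist"); w=cv2.resize(im,(800,600),interpolation=cv2.INTER_CUBIC); cv2.imwrite("pics/w_bh.png",w)
print(env.get_grip_width(),env.get_tool_pos(),env.get_contact_force(),env.get_ft_torque(),env.get_time_s())
```

```text
[-0.18113143 -0.36351876  0.65331361]
0.29730001798359085 [0.48026215 0.06849881 0.0403139 ] [-0.40754468 -0.28610236  3.09311262]
0.298060671378258 [0.47981271 0.06850489 0.19959666] [-0.19791802  1.00666327 -0.71533697] [-0.0440459  -0.02921921  0.00087296] 22.6167
```

View pics/w_bh.png

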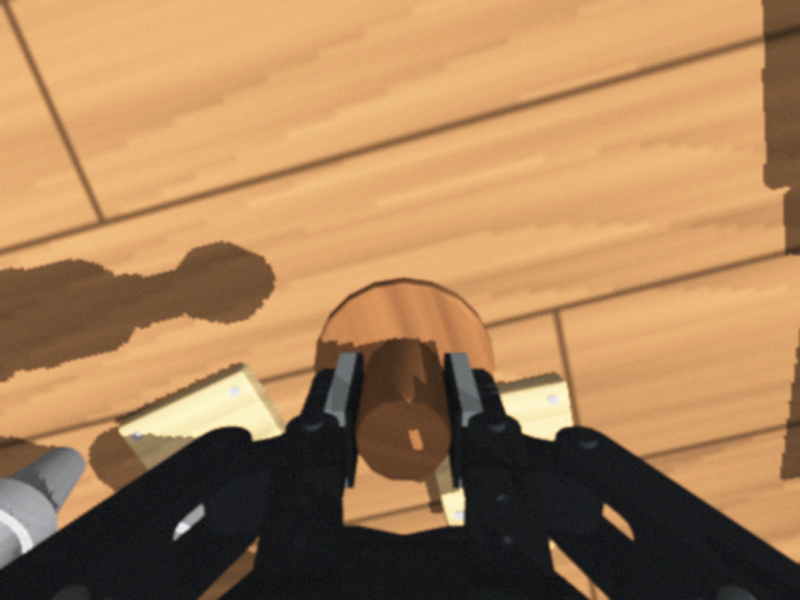

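The bung is held upright with its knob centred between the pads at about (404,440). I'll compute its offset in the tool and lower it.

Run:
```python
from lower import *
import pickle
S=pickle.load(open("S4.pkl","rb")); k=.64; t=np.array([.4798,.0685])
tx=np.array([np.cos(np.radians(165)),np.sin(np.radians(165))])
a=(px2w(*S,404*k,400*k,.2315)+px2w(*S,404*k,480*k,.2315))[:2]/2-t
b=px2w(*S,404*k,280*k,.1893)[:2]-tx*.031-t
o=(a+b)/2; print(a,b,o)
if np.linalg.norm(o)>.004: raise SystemExit("offset?")
xy=np.array([.5985,-.1113])-o
env.movel((*xy,.2),velocity=.2)
env.movel((*xy,.158),velocity=.08)
print(lower(xy,.158,.1275,fmax=5,gain=.00025), env.get_tool_pos(),env.get_time_s(), env.get_ft_torque())
```

```text
[ 0.00120384 -0.00015237] [ 0.00157316 -0.00021609] [ 0.0013885  -0.00018423]
0.1565 [ 0.5971 -0.1111] [ 0.5971 -0.1111  0.1565] [1.2 0.1 0.1] 24.9667
0.1505 [ 0.5971 -0.1111] [ 0.597  -0.1111  0.1503] [0.1 0.3 0.9] 25.9667
0.1445 [ 0.5971 -0.1111] [ 0.597  -0.1111  0.1443] [ 0.7 -0.3  1.3] 26.9667
0.143 [ 0.5971 -0.1111] [ 0.597  -0.1111  0.1428] [ 0.8 -1.4  0.3] 27.2167
0.1385 [ 0.5973 -0.1115] [ 0.5972 -0.1114  0.1383] [ 0.6 -0.3  1. ] 27.9667
0.1325 [ 0.5973 -0.1115] [ 0.5975 -0.1114  0.1325] [1.1 0.1 1. ] 28.9667
0.131 [ 0.5973 -0.1115] [ 0.5977 -0.1116  0.1314] [1.2 0.  2.5] 29.2167
0.1295 [ 0.5973 -0.1115] [ 0.598  -0.1115  0.1313] [-1.3  1.  10.2] 29.4667
(array([ 0.59700607, -0.11121569]), 0.12949999999999998) [ 0.59796721 -0.11154338  0.13128124] 29.4667 [ 0.07843836  0.39641141 -0.04680735]
```

Contact came at 0.1313, exactly the expected home height. I'll ease off, release, retreat and check.

Run:
```python
from h import *
env.movel((.5977,-.1115,.1312),velocity=.03); env.dwell(.1); print(env.get_contact_force())
env.gripper_to(1.0); print(env.get_grip_width(),env.get_contact_force())
env.movel((.5977,-.1115,.27),velocity=.15); env.dwell(.5)
im=env.grab_frame("wrist"); w=cv2.resize(im,(800,600),interpolation=cv2.INTER_CUBIC)[130:430,200:600]
K,T=cam("side"); u,v=map(int,w2px(K,T,(.597,-.111,.11))); s=env.grab_frame("side")
s=cv2.resize(s[v-50:v+50,u-60:u+73],(400,300),interpolation=cv2.INTER_CUBIC)
t=env.grab_frame("top"); cv2.imwrite("pics/final.png",np.hstack([w,s]))
d=cv2.absdiff(t,cv2.imread("pics/top0.png")).max(2)
for n,(x,y,X,Y) in dict(drill=(55,185,135,252),offcut=(104,125,142,188),case=(358,148,402,207),mallet=(343,220,387,318)).items(): print(n,(d[y:Y,x:X]>60).mean().round(3))
print(env.get_time_s())
```

```text
[-0.43050551  0.93788401  3.17822737]
1.0041512021414445 [0.31211376 0.07926688 0.22017702]
drill 0.0
offcut 0.0
case 0.029
mallet 0.011
32.1583
```

View pics/final.png

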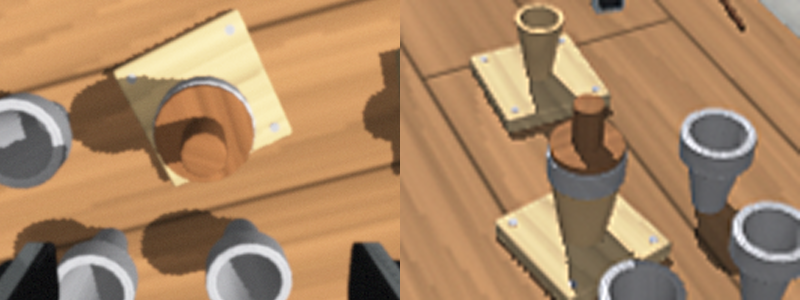

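The bung's flange lies flat on the pot's rim with its knob up, and everything is upright and clear of the gripper. I'll hand the job in.

```bash
python3 -c "
from workcell import env
env.job_done(); print(env.get_time_s())"
```

```text
the job is handed in; nothing more can be done
the job is handed in; nothing more can be done
```

The pot is fully home in the wide holder and closed with its bung, and the job is handed in. The robot's clock read 32.2 s just before that, against the 51 s limit.

- **Pot:** I took the one nearest the base and lowered it slowly, easing sideways whenever the force readings showed contact. It landed at tool height 0.0856 m, against 0.0855 m expected for home. The highest vertical force I read was about 11 N, at that point.
- **Bung:** I lowered it the same way, with a highest reading of about 10 N. It seated at 0.1313 m, exactly as expected.
- **Last views:** the wrist and side pictures show the collar on the holder's rim, the flange flat on the pot's rim and the knob up. The gripper is open and clear of everything.
- **Things to leave alone:** comparing top views from before and after shows no change at the drill or the offcut. About 3% of pixels changed around the bit case and 1% around the mallet. I put that down to the arm's shadow, since I never worked near them, but I did not check further.
- **Disagreement:** the wrist and top cameras differed by 2–5 mm in x. I used values in between and let the forces guide the final fit.

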